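# Pry the stuck die plate up on its guide columns

## Task

The upper plate of the screen-pressing jig is stuck down. Stand the fulcrum block in front of the plate's lip, lay the pry bar over it with its tip under the lip, and lever the plate up by at least 8 mm without the gripper or arm touching the plate. Then take the bar out and lay it flat on the bench, well clear of the jig, leave the block standing upright and the plate raised, and do not disturb the other things on the bench.

Things in the scene. Friction and masses are not known exactly. Their poses are not given: they have to be found in the camera images.
- lip (a point): Middle of the lower front edge of the lip of the jig's upper aluminium die plate; rises with the plate. x points level from the lip into the jig, z up. Lip: 80 mm wide (along y), 10 mm thick, flat underside 62 mm above the bench when the plate is down; it juts 35 mm in front of the main plate. Under it is open space down to the bench, 35 mm deep from the lip's front edge
- jig: Screen-pressing jig fixed to the bench, lip facing roughly the robot; origin on the bench 105 mm behind the lip's edge, x and z as for lip. Grey lower half 180 mm wide, 62 mm high; on it the die plate, 160 mm wide, 140 mm deep, 24 mm thick, underside level with the lip's. Two 18 mm columns, 142 mm high, stick up through the plate 140 mm behind the lip's edge, 60 mm to either side
- die (a joint): Height in m of the die plate above its lowest place: 0 fully down, at most 0.02. The plate (about 1.5 kg) slides straight up on stiff columns: raising it slowly takes about 35 N, and it stays where it is left. With the ridge 30 mm in front of the lip and the bar's tip 15 mm under it, 12 to 15 N near the handle's end suffices
- bar_mid (a point): Centre of the pry bar, half-way along, 8 mm above its underside, which is flat from end to end. 200 mm long along its x, 0.2 kg, balances near its middle. +x half: steel blade 22 mm wide, 6 mm thick; -x half: black handle 20 mm wide, 16 mm high. Starts flat on the bench, z up
- bar_tip (a point): Tip of the pry bar's blade, 100 mm from bar_mid along the bar's x, half-way through the blade (3 mm above the underside)
- block_mid (a point): Centre of the fulcrum block, 27 mm above its underside. Dark steel, 0.55 kg, 36 mm deep (x), 50 mm wide (y), 54 mm high: square body 45 mm high with a round ridge on top along y (9 mm radius cylinder, axis 45 mm above the underside), on which the bar rests. z up. Not the plain flat block 24 mm high
- phone: Bystander: black phone lying flat, 150 x 72 x 9 mm, origin at the centre of its underside
- meter: Bystander: orange multimeter lying flat, 160 x 80 x 38 mm, origin at the centre of its underside
- spool: Bystander: solder spool standing up, 62 mm diameter, 50 mm high, origin at the centre of its underside
- dropper: Bystander: white bottle standing up close behind the fulcrum block (on its -x side), 44 mm diameter, 105 mm high, origin at the centre of its underside
- tin: Bystander: small round tin beside the jig, 40 mm diameter, 24 mm high, origin at the centre of its underside
- spacer: Bystander: plain flat steel block beside the jig, 36 x 50 x 24 mm, origin at the centre of its underside
- driver: Bystander: screwdriver lying flat, 160 mm long along its x, lying across the bench to the left, about 25 mm high
There are look-alikes about, which are no part of the job. Of the things like the part that bears block_mid, leave any that is orange; of the rest the smaller one is meant.

How it is judged:
By the outcome, as a careful person would: the job done as asked, in the order asked, and still so for the second after the job is handed in, with the robot touching nothing.
It also fails if it takes over 72 s, if anything falls off the work surface, if the arm or the gripper's body presses on something with over 40 N, if the wrist force passes 120 N, or if a joint passes its speed limit or range.

## Robot

A 6-joint arm with a two-finger parallel gripper is mounted at the origin on the work surface. World frame = base frame: x ahead of the robot, y to its left, z up, the work surface at z = 0. Lengths are in m, angles in rad, forces in N, time in s.
With the tool pointing down it reaches from about 0.35 to 0.8 m from the base axis. Payload 7.3 kg.
Tool frame: the origin (TCP) lies midway between the tips of the shut fingers; the grasp point (between the pads) lies 19 mm behind it; z points along the fingers, y is the line along which they close (so a half turn about z gives the same grasp; the last joint's range is limited). The gripper opens to 85 mm and grips with 20 to 120 N. Pads are 22 mm wide; open, the fingers measure 114 mm over their backs; the gripper's body (76 mm by 85 mm) begins 54 mm behind the grasp point. The pads swing forward as they close: fully open they stand 13 mm farther back than shut.
Start: joints at [1.146, 0.342, 1.524, -0, 1.275, -0.146], TCP at [0.144, 0.505, 0.231] pointing down, gripper open.
Joint ranges: [-2.53, 2.53], [-0.77, 2.02], [0.04, 2.7], [-1, 4.14], [0.28, 2.66], [-3.11, 3.11]. Speed limits (rad/s): [2.57, 2.57, 3.14, 3.14, 3.14, 3.14].

## Interface

Orientations are given as a unit quaternion [w, x, y, z].
In Python, from rig import env, viewer gives the robot as it stands.
- The arm moves only by the tool send_rows, never from a script. Its argument "plan" is a list of rows, each a list of 4 numbers: the shift along the tool's x, y, z normalised to -1 to 1, where 1 is 300 mm, then the turn about the tool's z normalised to -1 to 1, where 1 is 45 degrees. A call has exactly 5 rows; each row is the pose to reach, as a shift and turn from the pose commanded when the call began, along the tool's axes at that moment; what a row does not reach only later rows make up. A row lasts 1/12 s, in which the tool goes at most 41.7 mm and 7.16 degrees, less where a joint would pass 70% of its speed; a pose out of reach is approached as far as the arm can. A call with a number of a shift or a turn outside -1 to 1 is refused whole. A call with a gripper value outside its range is refused whole. "claw" is the closure, from -1 (fully open) to 1 (shut), so that 0 is half open, set as the call begins (left out, the last holds). The fingers move at their own pace and stop on an object; the grip force is fixed at half the most. Time passes only in rows, so rows that repeat a pose let the fingers close, or fill a call up. It gives the time, the measured TCP pose, the force, the opening and the grip force at its end, in the units of the state.
- env.sense(): the state, without advancing time (a new reading comes with each control period).
- viewer.capture(name): name is "side" or "top" or "wrist"; returns (picture, depth): 400x640x3 uint8, red, green, blue; 400x640 float32, m along the optical axis (not along the pixel's ray), 0 where there is no reading.
- viewer.camera_info(name): a dict with "camera_matrix" (3x3 intrinsics, pixels), "distortion" ([k1, k2, p1, p2, k3] as OpenCV has them; the pictures are not rectified), "position" and "rotation" of the camera in the world; the wrist camera has in their place "hand_eye" (4x4, takes a point from camera to tool coordinates, whose origin is the TCP and whose axes are the flange's). Camera axes: x right, y down, z forward; pixel columns grow to the right and rows downward; lengths in m; the calibration is good to about 2 mm. A picture is of the moment at which its call begins: read the wrist's pose just before it. camera_info takes no time and is no camera call.
- env.sign_off(): hands the job in; it is judged then, once.
The state is a dict: "clock": time; "qpos": joint angles; "qvel": joint speeds; "tau": joint torques, N m; "tool_pos": TCP position; "eef_rot": TCP orientation; "wrist_force": force on the tool from outside, world axes, zero at the start; "torque": the same for the moment, N m; "width": opening from 0.0 (shut) to 1.0 (fully open); "finger_force": force on a finger pad.
Only numpy, scipy, OpenCV 4.12 (cv2) and the standard library are available. Lean on these libraries where they do the work, as an engineer would, in place of code of your own. Each camera call takes 0.05 s, during which the arm holds its last target. There are 200 camera calls.

## Working session

There is one attempt and no reset: what is moved stays moved. The work goes in short steps, Python scripts to look and compute and a tool call to move; the robot and the scene stay as the last step left them, time stands still between calls to the robot, and variables do not carry over. Pictures are saved under pics/ and viewed, at most 10 in all, crops included, and the job is handed in when it is done.

Besides the shell and the picture viewer there is one more tool, called after "Emit:" as name(argument=value, ...) on one line, values as JSON. send_rows: Moves the arm, as the interface text tells. Scaled input: -1 to 1 covers 300 mm each way for a shift and 45 degrees each way for a turn. Its arguments: {"type":"object","properties":{"plan":{"type":"array"},"claw":{"type":"number"}},"required":["plan"]}

```bash
ls; mkdir -p pics
python3 - <<'E'
from rig import env, viewer
import cv2, numpy as np
print(env.sense())
for n in ("top","side"):
    p,d=viewer.capture(n); cv2.imwrite(f"pics/{n}0.png",p[:,:,::-1]); np.savez(f"pics/{n}0.npz",p=p,d=d)
    print(n,viewer.camera_info(n))
print(viewer.camera_info("wrist"))
E
```

```text
pics
{'clock': 0.0, 'qpos': array([ 1.14599267e+00,  3.42691223e-01,  1.52503772e+00, -5.09167394e-06,
        1.27537384e+00, -1.46007250e-01]), 'qvel': array([-0.00112353, -0.00075571, -0.00014551, -0.00129879, -0.00014879,
       -0.00128023]), 'tau': array([-5.87077448e-04, -4.33673823e+01, -2.46013498e+01, -3.98017701e-04,
        7.84746255e-03, -9.73506673e-06]), 'tool_pos': array([0.14429522, 0.50436194, 0.23063507]), 'eef_rot': array([-2.10250313e-04,  1.38946406e-01,  9.90299614e-01, -7.25209324e-04]), 'wrist_force': array([-0.35040323, -1.25344154,  0.56106937]), 'torque': array([0.02473793, 0.04775139, 0.03890056]), 'finger_force': 0.0, 'width': 0.9966669736391501}
top {'camera_matrix': array([[410.4198857 ,   0.        , 317.61600889],
       [  0.        , 410.4198857 , 196.3693359 ],
       [  0.        ,   0.        ,   1.        ]]), 'distortion': array([-0.09536605,  0.        ,  0.        ,  0.        ,  0.        ]), 'position': array([0.30990384, 0.01349111, 1.21825625]), 'rotation': array([ 0.06150459, -0.69912092,  0.70835153, -0.0754005 ])}
side {'camera_matri
[... 294 characters left out ...]
.92896743]), 'rotation': array([-0.40951235,  0.86680609, -0.2613428 ,  0.11245788])}
{'camera_matrix': array([[296.40579533,   0.        , 317.95675496],
       [  0.        , 296.40579533, 200.06537652],
       [  0.        ,   0.        ,   1.        ]]), 'distortion': array([-0.01464395,  0.        ,  0.        ,  0.        ,  0.        ]), 'hand_eye': array([[ 1.41620937e-04, -9.51474137e-01, -3.07728690e-01,
         7.94956624e-02],
       [ 9.99999670e-01,  3.80789938e-04, -7.17160581e-04,
         6.39334473e-05],
       [ 7.99539734e-04, -3.07728487e-01,  9.51473877e-01,
        -1.41674649e-01],
       [ 0.00000000e+00,  0.00000000e+00,  0.00000000e+00,
         1.00000000e+00]])}
```

View pics/top0.png

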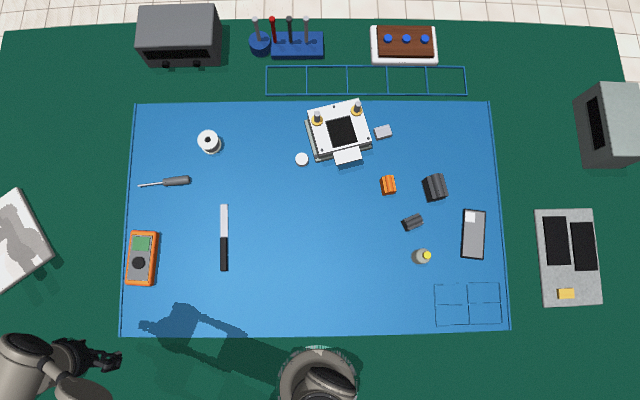

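View pics/side0.png

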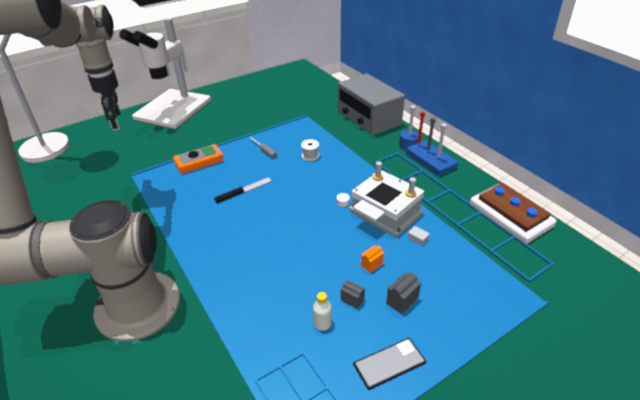

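The top view shows the bar at px (223,238) with its handle toward the robot, the small dark block at (412,222) and the dropper at (423,256). The lip is at (347,157). Look-alikes are the orange block at (388,185) and the large dark block at (434,187). The side view agrees.

```bash
cat > h.py <<'E'
import numpy as np, cv2
from scipy.spatial.transform import Rotation as R
from rig import env, viewer
def Rq(q): return R.from_quat([q[1],q[2],q[3],q[0]]).as_matrix()
def cam(name, st=None):
    i=viewer.camera_info(name)
    if name=="wrist":
        st=st or env.sense(); H=i["hand_eye"]; T=Rq(st["eef_rot"])
        return i, T@H[:3,:3], T@H[:3,3]+st["tool_pos"]
    return i, Rq(i["rotation"]), i["position"]
def rays(i,px):
    u=cv2.undistortPoints(np.asarray(px,float).reshape(-1,1,2),i["camera_matrix"],i["distortion"])[:,0]
    return np.c_[u,np.ones(len(u))]
def onplane(c,px,z):
    i,Rm,p=c; d=rays(i,px)@Rm.T
    return p+d*((z-p[2])/d[:,2])[:,None]
def cloud(c,depth):
    i,Rm,p=c; h,w=depth.shape
    uv=np.stack(np.meshgrid(np.arange(w),np.arange(h)),-1).reshape(-1,2)
    P=(rays(i,uv)*depth.reshape(-1,1))@Rm.T+p
    P[depth.ravel()==0]=np.nan
    return P.reshape(h,w,3)
E
python3 - <<'E'
from h import *
D=np.load("pics/top0.npz"); c=cam("top"); P=cloud(c,D["d"]); p=D["p"].astype(int)
z=P[...,2]
print("table z", np.nanmedian(z[200:300,300:380]), np.nanstd(z[200:300,300:380]))
roi=np.zeros(z.shape,bool); roi[100:335,115:510]=1
hsv=cv2.cvtColor(D["p"],cv2.COLOR_RGB2HSV)
fg=roi&~((hsv[...,0]>95)&(hsv[...,0]<115)&(hsv[...,1]>110))
n,l,s,_=cv2.connectedComponentsWithStats(fg.astype(np.uint8))
for k in range(1,n):
    if s[k,4]<40: continue
    m=l==k; zt=np.nanpercentile(z[m],90)
    uv=np.argwhere(m)[:,::-1]
    q=onplane(c,uv,max(zt,0))[:,:2]
    r=cv2.minAreaRect(q.astype(np.float32))
    print(s[k,:4],"ztop %.3f"%zt,"c",np.round(r[0],3),"wh",np.round(r[1],3),"a %.1f"%r[2], p[m].mean(0).round())
E
python3 - <<'E'
import cv2
a=cv2.imread("pics/top0.png")
b=cv2.resize(a[90:180,290:410],None,fx=6,fy=6,interpolation=cv2.INTER_CUBIC)
cv2.imwrite("pics/crop1.png",b)
E
```

```text
table z 0.0005047515016107784 0.002380604326304357
[115 100 220 235] ztop 0.003 c [0.505 0.291] wh [0.708 0.725] a 88.9 [ 37. 101.  85.]
[304 100  68  66] ztop 0.091 c [ 0.719 -0.075] wh [0.187 0.178] a 14.4 [166. 167. 166.]
[393 100 117 198] ztop 0.003 c [ 0.549 -0.456] wh [0.628 0.388] a 0.6 [ 36. 100.  84.]
[373 124  19  17] ztop 0.027 c [ 0.744 -0.214] wh [0.042 0.053] a 15.5 [173. 175. 183.]
[197 129  25  26] ztop 0.053 c [0.71  0.309] wh [0.081 0.063] a 44.9 [187. 191. 193.]
[295 152  14  15] ztop 0.027 c [0.659 0.035] wh [0.039 0.044] a 89.4 [206. 210. 214.]
[422 173  27  29] ztop 0.075 c [ 0.559 -0.349] wh [0.076 0.066] a 11.8 [73. 75. 79.]
[137 175  53  12] ztop 0.027 c [0.593 0.452] wh [0.025 0.159] a 6.5 [123. 127. 132.]
[379 174  18  22] ztop 0.054 c [ 0.572 -0.216] wh [0.06  0.045] a 7.6 [185. 115.  59.]
[220 204   8  67] ztop 0.018 c [0.429 0.266] wh [0.195 0.021] a 1.5 [138. 140. 145.]
[461 209  25  51] ztop 0.013 c [ 0.427 -0.478] wh [0.07  0.147] a 82.1 [151. 152. 155.]
[401 213  23  18] ztop 0.054 c [ 0.461 -0.283] wh [0.036 0.06 ] a 22.4 [81. 84. 89.]
[124 230  36  57] ztop 0.042 c [0.367 0.497] wh [0.09  0.159] a 86.3 [149. 128. 103.]
[411 248  21  16] ztop 0.104 c [ 0.361 -0.289] wh [0.056 0.041] a 88.7 [154. 157. 130.]
[413 330  97   5] ztop 0.003 c [ 0.14  -0.427] wh [0.289 0.012] a 87.7 [ 37. 101.  87.]
```

View pics/crop1.png

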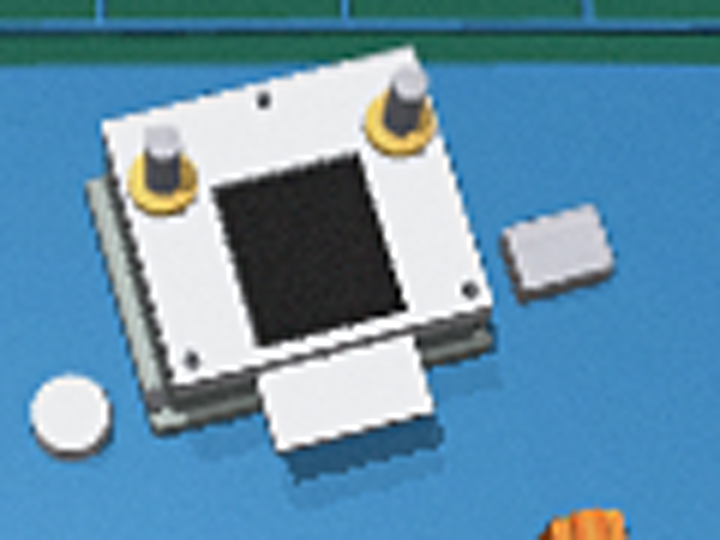

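The crop shows the lip's upper front edge running from about (278,450) to (436,413) in crop pixels, and the jig is turned by roughly 14°.

```bash
cat >> h.py <<'E'
def go(*targets, pos=None, yaw=None):
    """targets (x,y,z,yaw deg of tool y in world); prints shifts (normalised) for successive calls"""
    st=env.sense(); Rm=Rq(st["eef_rot"])
    p=st["tool_pos"] if pos is None else np.array(pos)
    y=np.degrees(np.arctan2(Rm[1,1],Rm[0,1])) if yaw is None else yaw
    print("at",st["tool_pos"].round(4),"yaw %.1f"%y,"clock %.2f"%st["clock"])
    for t in targets:
        a=np.radians(y); ty=np.array([np.cos(a),np.sin(a),0]); tz=np.array([0,0,-1.]); tx=np.cross(ty,tz)
        d=np.array(t[:3])-p; dy=t[3]-y
        print(np.round(t,3),"->",np.round([d@tx/.3,d@ty/.3,d@tz/.3,-dy/45],3),"mm %.0f"%(1000*np.linalg.norm(d)),"deg %.0f"%dy)
        p=np.array(t[:3]); y=t[3]
E
python3 - <<'E'
from h import *
c=cam("top")
e=onplane(c,[[290+278/6,90+450/6-.5],[290+436/6,90+413/6-.5]],0.062); print("lip low edge?",e.round(4), e.mean(0))
e=onplane(c,[[290+275/6,90+438/6],[290+433/6,90+400/6]],0.072); print("top?",e.round(4), e.mean(0))
d=e[0]-e[1]; print("len",np.linalg.norm(d),"jig yaw",np.degrees(np.arctan2(-d[0],d[1])))
go((.36,.28,.2,90),(.45,.08,.2,112),(.46,-.12,.2,112),(.455,-.283,.2,112))
E
```

```text
lip low edge? [[ 0.6311 -0.0671  0.062 ]
 [ 0.6492 -0.1451  0.062 ]] [ 0.64014201 -0.10610556  0.062     ]
top? [[ 0.6328 -0.0651  0.072 ]
 [ 0.6513 -0.1424  0.072 ]] [ 0.64207376 -0.10376493  0.072     ]
len 0.07950408804183565 jig yaw 13.443550281260475
at [0.1443 0.5044 0.2307] yaw 74.0 clock 0.10
[ 0.36  0.28  0.2  90.  ] -> [-0.897 -0.521  0.102 -0.355] mm 313 deg 16
[4.50e-01 8.00e-02 2.00e-01 1.12e+02] -> [-0.3   -0.667  0.    -0.489] mm 219 deg 22
[  0.46  -0.12   0.2  112.  ] -> [ 0.219 -0.631  0.     0.   ] mm 200 deg 0
[  0.455  -0.283   0.2   112.   ] -> [ 0.219 -0.498  0.     0.   ] mm 163 deg 0
```

Emit:
send_rows(plan=[[-0.09, -0.05, 0.02, 0], [-0.18, -0.1, 0.04, 0], [-0.27, -0.16, 0.06, 0], [-0.36, -0.21, 0.08, 0], [-0.45, -0.26, 0.1, 0]], claw=-1)

```text
clock: 0.52
tool_pos: [0.2533, 0.3913, 0.2008]
eef_rot: [-0.0, 0.139, 0.99, -0.0]
wrist_force: [0.5, 0.6, -0.2]
width: 0.999
finger_force: 0.0
```

Emit:
send_rows(plan=[[-0.09, -0.05, 0, -0.07], [-0.18, -0.1, 0, -0.14], [-0.27, -0.16, 0, -0.21], [-0.36, -0.21, 0, -0.28], [-0.45, -0.26, 0, -0.355]])

```text
clock: 0.93
tool_pos: [0.3617, 0.2791, 0.2011]
eef_rot: [-0.0, -0.001, 1.0, -0.0]
wrist_force: [0.3, 0.9, -0.6]
width: 1.0
finger_force: 0.0
```

Emit:
send_rows(plan=[[-0.06, -0.13, 0, -0.1], [-0.12, -0.26, 0, -0.2], [-0.18, -0.39, 0, -0.3], [-0.24, -0.53, 0, -0.4], [-0.3, -0.667, 0, -0.489]])

```text
clock: 1.35
tool_pos: [0.4469, 0.0886, 0.2011]
eef_rot: [-0.0, -0.193, 0.981, 0.0]
wrist_force: [1.2, 0.5, 0.1]
width: 1.002
finger_force: 0.0
```

Emit:
send_rows(plan=[[0.04, -0.12, 0, 0], [0.08, -0.25, 0, 0], [0.12, -0.38, 0, 0], [0.17, -0.5, 0, 0], [0.22, -0.63, 0, 0]])

```text
clock: 1.77
tool_pos: [0.4557, -0.111, 0.201]
eef_rot: [-0.0, -0.191, 0.982, 0.0]
wrist_force: [0.8, 1.0, -0.6]
width: 1.001
finger_force: 0.0
```

Emit:
send_rows(plan=[[0.06, -0.13, 0, 0], [0.11, -0.25, 0, 0], [0.17, -0.38, 0, 0], [0.22, -0.5, 0, 0], [0.22, -0.5, 0, 0]])

```text
clock: 2.18
tool_pos: [0.4507, -0.2797, 0.2007]
eef_rot: [-0.0, -0.188, 0.982, -0.001]
wrist_force: [-1.0, 0.1, 1.1]
width: 0.999
finger_force: 0.0
```

Run:
```python
from h import *
st=env.sense(); c=cam("wrist",st); p,d=viewer.capture("wrist")
cv2.imwrite("pics/w1.png",p[:,:,::-1]); np.savez("pics/w1.npz",p=p,d=d)
P=cloud(c,d); z=P[...,2]
hsv=cv2.cvtColor(p,cv2.COLOR_RGB2HSV)
m=((hsv[...,1]<90)&(hsv[...,2]<190)&(z>0.012)&(z<0.08)).astype(np.uint8)
n,l,s,_=cv2.connectedComponentsWithStats(m)
for k in range(1,n):
    if s[k,4]<300: continue
    mm=l==k; Q=P[mm]; print(s[k],"z",np.percentile(Q[:,2],[5,95]).round(3),"mean",Q.mean(0).round(3))
    T=Q[Q[:,2]>np.percentile(Q[:,2],95)-.02][:,:2]
    print("  toprect",cv2.minAreaRect(T.astype(np.float32)), cv2.minAreaRect(Q[:,:2].astype(np.float32)))
go()
```

```text
[ 305   64   48   52 1184] z [0.065 0.079] mean [ 0.363 -0.305  0.071]
  toprect ((0.3622555136680603, -0.3045899569988251), (0.04213931784033775, 0.041640687733888626), 11.838387489318848) ((0.3622555136680603, -0.3045899569988251), (0.04213931784033775, 0.041640687733888626), 11.838387489318848)
[ 284  170   47   38 1744] z [0.024 0.053] mean [ 0.458 -0.289  0.045]
  toprect ((0.46224159002304077, -0.28737348318099976), (0.034825149923563004, 0.047887008637189865), 22.21697425842285) ((0.46208685636520386, -0.2873809337615967), (0.034771375358104706, 0.048102498054504395), 21.80335235595703)
[ 186  209   61   73 2899] z [0.019 0.074] mean [ 0.544 -0.361  0.054]
  toprect ((0.5623628497123718, -0.3594921827316284), (0.06930000334978104, 0.04993807524442673), 11.881631851196289) ((0.5623353719711304, -0.3593617081642151), (0.06930000334978104, 0.05020471662282944), 11.881631851196289)
at [ 0.4506 -0.2764  0.2005] yaw 111.7 clock 2.23
```

View pics/w1.png

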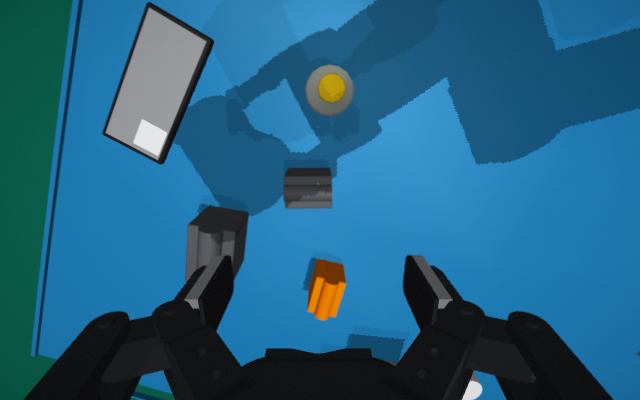

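The wrist view shows the block at (308,188) with its ridge horizontal, centred between the fingers, and the dropper clear at (330,90). Next I go down and grasp it.

Emit:
send_rows(plan=[[-0.005, -0.01, 0.08, 0], [-0.01, -0.02, 0.18, 0], [-0.015, -0.03, 0.28, 0], [-0.02, -0.04, 0.38, 0], [-0.022, -0.047, 0.45, 0]])

```text
clock: 2.65
tool_pos: [0.462, -0.2817, 0.0637]
eef_rot: [-0.001, -0.191, 0.982, 0.001]
wrist_force: [-0.2, -0.6, 0.1]
width: 0.999
finger_force: 0.0
```

Emit:
send_rows(plan=[[0, 0, 0.06, 0], [0, 0, 0.11, 0], [0, 0, 0.15, 0], [0, 0, 0.165, 0], [0, 0, 0.165, 0]])

```text
clock: 3.07
tool_pos: [0.4622, -0.2822, 0.0157]
eef_rot: [-0.001, -0.191, 0.982, 0.001]
wrist_force: [-0.8, -0.2, -0.5]
width: 1.001
finger_force: 0.0
```

Emit:
send_rows(plan=[[0, 0, 0, 0], [0, 0, 0, 0], [0, 0, 0, 0], [0, 0, 0, 0], [0, 0, 0, 0]], claw=1)

```text
clock: 3.48
tool_pos: [0.4638, -0.2846, 0.0183]
eef_rot: [0.001, -0.191, 0.982, -0.001]
wrist_force: [0.4, -1.1, 5.7]
width: 0.574
finger_force: 63.7
```

Emit:
send_rows(plan=[[0, 0, 0, 0], [0, 0, 0, 0], [0, 0, 0, 0], [0, 0, 0, 0], [0, 0, 0, 0]])

```text
clock: 3.9
tool_pos: [0.4638, -0.2846, 0.0183]
eef_rot: [0.001, -0.191, 0.982, -0.001]
wrist_force: [1.9, -0.5, 5.4]
width: 0.577
finger_force: 63.7
```

Emit:
send_rows(plan=[[0, 0, -0.04, 0], [0, 0, -0.11, 0], [0, 0, -0.2, 0], [0, 0, -0.29, 0], [0, 0, -0.35, 0]])

```text
clock: 4.32
tool_pos: [0.4627, -0.2837, 0.1238]
eef_rot: [0.0, -0.191, 0.982, -0.0]
wrist_force: [0.5, -0.4, -5.1]
width: 0.575
finger_force: 64.0
```

Emit:
send_rows(plan=[[-0.04, 0.025, 0, 0], [-0.1, 0.06, 0, 0], [-0.16, 0.1, 0, 0], [-0.23, 0.14, 0, 0], [-0.292, 0.181, 0, 0]])

```text
clock: 4.73
tool_pos: [0.5235, -0.1993, 0.1213]
eef_rot: [-0.001, -0.191, 0.982, 0.001]
wrist_force: [0.7, 0.7, -5.3]
width: 0.576
finger_force: 64.1
```

Emit:
send_rows(plan=[[-0.06, 0.04, 0, 0.05], [-0.13, 0.08, 0, 0.1], [-0.2, 0.12, 0, 0.15], [-0.26, 0.16, 0, 0.189], [-0.292, 0.181, 0, 0.189]])

```text
clock: 5.15
tool_pos: [0.5849, -0.1149, 0.1211]
eef_rot: [-0.001, -0.118, 0.993, 0.001]
wrist_force: [0.3, -0.4, -6.2]
width: 0.579
finger_force: 63.9
```

Emit:
send_rows(plan=[[0, 0, 0.06, 0], [0, 0, 0.15, 0], [0, 0, 0.24, 0], [0, 0, 0.3, 0], [0, 0, 0.32, 0]])

```text
clock: 5.57
tool_pos: [0.5816, -0.1168, 0.0221]
eef_rot: [-0.003, -0.118, 0.993, 0.002]
wrist_force: [0.1, 0.2, -5.0]
width: 0.58
finger_force: 63.6
```

Run:
```python
from h import *
go(); print(env.sense()["wrist_force"])
ims=[]
for n in ("top","side"):
    p,d=viewer.capture(n); np.savez(f"pics/{n}2.npz",p=p,d=d)
a=np.load("pics/side0.npz")["p"][150:270,330:450]; b=np.load("pics/side2.npz")["p"][150:270,330:450]
k=lambda x:cv2.resize(x,None,fx=3.3,fy=3.3,interpolation=cv2.INTER_CUBIC)
t=np.load("pics/top2.npz")["p"][130:180,310:390]
out=np.hstack([k(a),k(b)]); t=cv2.resize(t,None,fx=4,fy=4,interpolation=cv2.INTER_CUBIC)
o=np.zeros((396+200,792,3),np.uint8); o[:396]=out; o[396:,:320]=t
cv2.imwrite("pics/cmp2.png",o[:,:,::-1])
```

```text
at [ 0.5816 -0.1168  0.0221] yaw 103.5 clock 5.57
[ 0.10987648  0.2271956  -5.04670583]
```

View pics/cmp2.png

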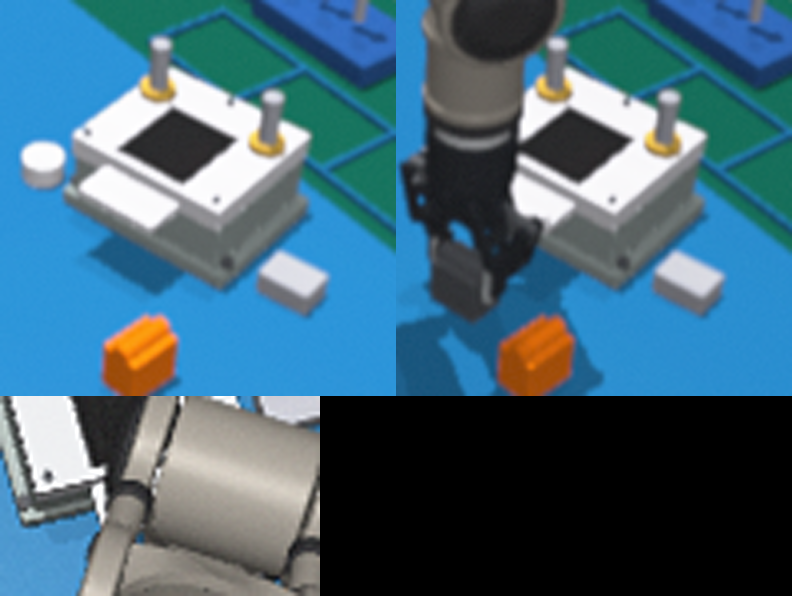

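Run:
```python
from h import *
c=cam("side")
s=lambda x,y:[330+(x-1.65)/3.3,150+(y-1.65)/3.3]
e=onplane(c,[s(80,186),s(157,226)],.072); print(e.round(4),e.mean(0),np.linalg.norm(e[0]-e[1]))
# depth-based: lip top points in side and top depth
for n in ("side","top"):
    D=np.load(f"pics/{n}0.npz"); P=cloud(cam(n),D["d"]).reshape(-1,3); 
    jx=np.array([.972,.233]);jy=np.array([-.233,.972]); r=P[:,:2]-[.641,-.105]
    a=r@jx; b=r@jy
    m=(abs(b)<.03)&(a>-.03)&(a<.03)&(P[:,2]>.05)&(P[:,2]<.09)
    print(n,m.sum(),"front edge a",np.percentile(a[m],[1,5]),"z",np.median(P[m,2]))
    m=(a>.003)&(a<.028)&(P[:,2]>.062)&(P[:,2]<.085)&(abs(b)<.06)
    print("  lateral",np.percentile(b[m],[1,99]))
```

```text
[[ 0.6284 -0.0621  0.072 ]
 [ 0.6513 -0.1409  0.072 ]] [ 0.63985428 -0.10147835  0.072     ] 0.08203701861233152
side 210 front edge a [-0.00768539 -0.00670468] z 0.07151258087315093
  lateral [-0.03576709  0.04307674]
top 239 front edge a [-0.0037154  -0.00282191] z 0.07290988956341238
  lateral [-0.03555163  0.04271281]
```

Emit:
send_rows(plan=[[-0.02, 0, 0, 0], [-0.05, 0, 0, 0], [-0.08, 0, 0, 0], [-0.103, 0.004, 0, 0], [-0.103, 0.004, 0, 0]])

```text
clock: 6.08
tool_pos: [0.6166, -0.1088, 0.0275]
eef_rot: [0.002, -0.118, 0.993, -0.001]
wrist_force: [-0.2, 0.5, -4.9]
width: 0.578
finger_force: 63.7
```

Emit:
send_rows(plan=[[0, 0, 0.004, 0], [0, 0, 0.009, 0], [0, 0, 0.013, 0], [0, 0, 0.015, 0], [0, 0, 0.015, 0]])

```text
clock: 6.5
tool_pos: [0.6138, -0.1091, 0.021]
eef_rot: [-0.0, -0.117, 0.993, 0.0]
wrist_force: [0.2, 0.5, -5.0]
width: 0.578
finger_force: 63.7
```

Emit:
send_rows(plan=[[0, 0, 0, 0], [0, 0, 0, 0], [0, 0, 0, 0], [0, 0, 0, 0], [0, 0, 0, 0]], claw=-0.44)

```text
clock: 6.92
tool_pos: [0.6145, -0.1091, 0.0217]
eef_rot: [0.0, -0.118, 0.993, -0.0]
wrist_force: [0.2, 0.6, -0.6]
width: 0.722
finger_force: 0.0
```

Emit:
send_rows(plan=[[0, 0, -0.02, 0], [0, 0, -0.08, 0], [0, 0, -0.17, 0], [0, 0, -0.28, 0], [0, 0, -0.4, 0]])

```text
clock: 7.33
tool_pos: [0.6135, -0.1088, 0.1421]
eef_rot: [-0.001, -0.118, 0.993, 0.0]
wrist_force: [1.0, -0.2, 0.4]
width: 0.719
finger_force: 0.0
```

Emit:
send_rows(plan=[[0.05, 0, -0.03, 0], [0.12, 0, -0.08, 0], [0.21, 0, -0.12, 0], [0.31, 0, -0.16, 0], [0.38, 0, -0.16, 0]])

```text
clock: 7.75
tool_pos: [0.5025, -0.1362, 0.1921]
eef_rot: [0.002, -0.118, 0.993, -0.001]
wrist_force: [0.2, -0.6, 0.5]
width: 0.721
finger_force: 0.0
```

Run:
```python
from h import *
st=env.sense(); c=cam("wrist",st); p,d=viewer.capture("wrist")
cv2.imwrite("pics/w3.png",p[:,:,::-1]); np.savez("pics/w3.npz",p=p,d=d)
P=cloud(c,d); z=P[...,2]; go()
hsv=cv2.cvtColor(p,cv2.COLOR_RGB2HSV)
m=((hsv[...,1]<90)&(hsv[...,2]<190)&(z>0.012)&(z<0.08)).astype(np.uint8)
n,l,s,_=cv2.connectedComponentsWithStats(m)
for k in range(1,n):
    if s[k,4]<200: continue
    mm=l==k; Q=P[mm]; print(s[k],"z",np.percentile(Q[:,2],[5,95]).round(3),cv2.minAreaRect(Q[:,:2].astype(np.float32)))
```

```text
at [ 0.4993 -0.1364  0.1911] yaw 103.5 clock 7.80
[140   0  63  23 906] z [0.016 0.067] ((0.3748756945133209, -0.29323291778564453), (0.01114580687135458, 0.03461766242980957), 38.78962326049805)
[  48  154   92   82 5821] z [0.019 0.075] ((0.5629929304122925, -0.3592817783355713), (0.06898544728755951, 0.0519770123064518), 11.672443389892578)
[ 296  255   45   40 1700] z [0.017 0.053] ((0.611157238483429, -0.1100919097661972), (0.03547155112028122, 0.0490565150976181), 12.681377410888672)
[ 251  311  140   44 3102] z [0.015 0.075] ((0.6714843511581421, -0.09284783154726028), (0.07641038298606873, 0.17897792160511017), 14.426961898803711)
[576 374  50  26 592] z [0.014 0.047] ((0.6918357014656067, 0.3095141351222992), (0.014322720468044281, 0.03756481781601906), 22.90603256225586)
```

View pics/w3.png

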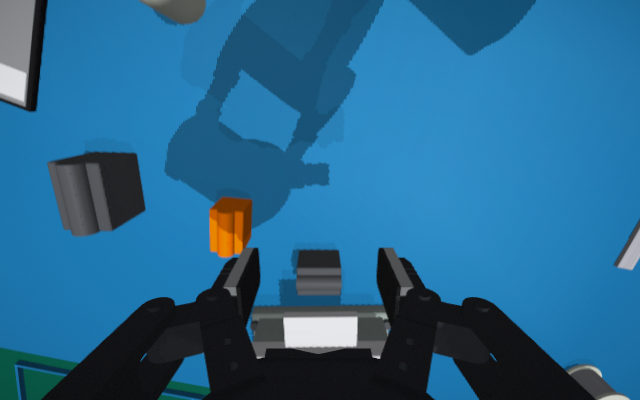

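The wrist view shows the block standing upright at (319,272), parallel to the lip. The lip is the white strip at rows 318–348, columns 284–357.

Run:
```python
from h import *
st=env.sense(); c=cam("wrist",st)
D=np.load("pics/w3.npz"); P=cloud(c,D["d"]); p=D["p"].astype(int)
for r in range(294,350,3): print(r, p[r,320], P[r,320].round(4))
m=(p[...,:].min(-1)>150); m[:300]=0; m[:,:270]=0; m[:,375:]=0
ys,xs=np.nonzero(m); print(xs.min(),xs.max(),ys.min(),ys.max())
for col in (290,305,320,335,350):
    r=np.nonzero(m[:,col])[0].min(); print(col,r,onplane(c,[[col,r-.5]],.062).round(4),onplane(c,[[col,r-.5]],.072).round(4))
```

```text
294 [76 86 98] [ 0.6228 -0.1043  0.0425]
297 [ 21  78 115] [ 0.6584 -0.0955 -0.0024]
300 [ 22  79 115] [ 0.6623 -0.0946 -0.0015]
303 [ 18  78 114] [ 0.668  -0.0932 -0.0029]
306 [49 67 78] [ 0.6713 -0.0924 -0.0011]
309 [64 69 68] [ 0.6704 -0.0926  0.0062]
312 [93 93 95] [ 0.6328 -0.102   0.0608]
315 [101  99 102] [ 0.6318 -0.1023  0.0669]
318 [223 224 226] [ 0.6332 -0.102   0.07  ]
321 [229 231 233] [ 0.6374 -0.1009  0.0695]
324 [229 231 234] [ 0.6406 -0.1002  0.0702]
327 [229 231 233] [ 0.6444 -0.0992  0.0703]
330 [229 230 233] [ 0.6484 -0.0983  0.0701]
333 [228 230 233] [ 0.6521 -0.0974  0.0704]
336 [228 230 232] [ 0.6559 -0.0965  0.0705]
339 [228 230 233] [ 0.6608 -0.0953  0.0696]
342 [228 229 232] [ 0.664  -0.0945  0.0705]
345 [223 223 225] [ 0.6678 -0.0936  0.0707]
348 [101 100 102] [ 0.6711 -0.0928  0.0715]
283 374 316 356
290 317 [[ 0.6454 -0.133   0.062 ]] [[ 0.6371 -0.1338  0.072 ]]
305 317 [[ 0.6415 -0.1169  0.062 ]] [[ 0.6334 -0.1183  0.072 ]]
320 317 [[ 0.6376 -0.1008  0.062 ]] [[ 0.6297 -0.1028  0.072 ]]
335 317 [[ 0.6338 -0.0848  0.062 ]] [[ 0.6259 -0.0873  0.072 ]]
350 317 [[ 0.6299 -0.0687  0.062 ]] [[ 0.6222 -0.0719  0.072 ]]
```

Run:
```python
from h import *
jx=np.array([.972,.233]);jy=np.array([-.233,.972]); o=np.array([.6112,-.1101])
T=[]
for n,(r0,c0) in (("side",(180,340)),("top",(140,320))):
    p,d=viewer.capture(n); np.savez(f"pics/{n}4.npz",p=p,d=d); c=cam(n)
    P=cloud(c,d).reshape(-1,3); r=P[:,:2]-o; a=r@jx; b=r@jy; z=P[:,2]
    mb=(abs(b)<.022)&(abs(a)<.06)&(z>.012)&(z<.058)&(a<.016)
    ml=(abs(b)<.03)&(a>.0)&(a<.06)&(z>.064)&(z<.08)
    rid=mb&(z>.051)
    print(n,mb.sum(),ml.sum(),"block a",np.percentile(a[mb],[1,99]).round(4),"ridge a",a[rid].mean().round(4),"lip front a",np.percentile(a[ml],[1,3,6]).round(4))
    T.append(cv2.resize(p[r0:r0+60,c0:c0+60],None,fx=6.6,fy=6.6,interpolation=cv2.INTER_NEAREST))
cv2.imwrite("pics/cmp4.png",np.hstack(T)[:,:,::-1])
go()
```

```text
side 240 207 block a [-0.0218  0.0153] ridge a -0.0029 lip front a [0.0226 0.0231 0.0241]
top 101 211 block a [-0.0174  0.0155] ridge a 0.0005 lip front a [0.0266 0.0271 0.0278]
at [ 0.5027 -0.136   0.1905] yaw 103.4 clock 7.90
```

View pics/cmp4.png

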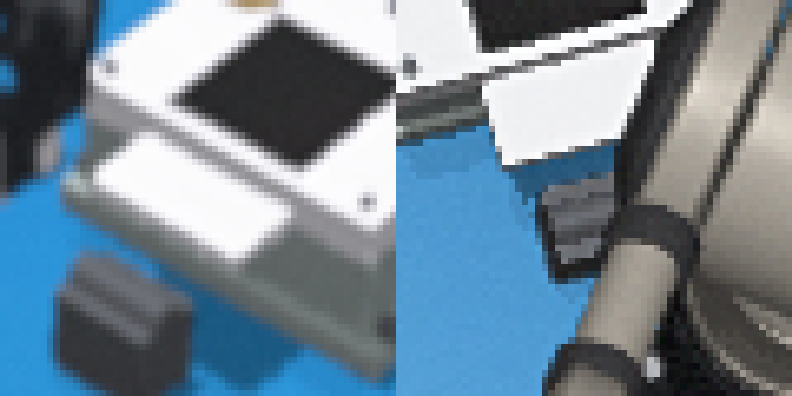

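Both views show a gap of about 26 mm between the ridge and the lip edge, with the block upright, which is good enough. Next is the bar.

Emit:
send_rows(plan=[[0.01, 0.06, 0, 0], [0.02, 0.15, 0, 0], [0.03, 0.25, 0, 0], [0.04, 0.36, 0, 0], [0.052, 0.467, 0, 0]])

```text
clock: 8.32
tool_pos: [0.4558, -0.0016, 0.1893]
eef_rot: [0.0, -0.117, 0.993, 0.0]
wrist_force: [0.7, 0.1, -0.0]
width: 0.72
finger_force: 0.0
```

Emit:
send_rows(plan=[[0.01, 0.1, 0, 0], [0.02, 0.2, 0, 0], [0.03, 0.3, 0, 0], [0.04, 0.38, 0, 0], [0.052, 0.467, 0, 0]])

```text
clock: 8.73
tool_pos: [0.4079, 0.1313, 0.1895]
eef_rot: [0.0, -0.118, 0.993, 0.0]
wrist_force: [0.6, 0.8, -0.2]
width: 0.718
finger_force: 0.0
```

Emit:
send_rows(plan=[[0.01, 0.1, 0, 0.06], [0.02, 0.2, 0, 0.13], [0.03, 0.3, 0, 0.2], [0.045, 0.4, 0, 0.264], [0.052, 0.467, 0, 0.264]])

```text
clock: 9.15
tool_pos: [0.3591, 0.265, 0.1894]
eef_rot: [0.0, -0.014, 1.0, 0.0]
wrist_force: [-0.2, 0.5, -0.2]
width: 0.721
finger_force: 0.0
```

Run:
```python
from h import *
st=env.sense(); c=cam("wrist",st); p,d=viewer.capture("wrist")
np.savez("pics/w5.npz",p=p,d=d); go()
P=cloud(c,d); z=P[...,2]; hsv=cv2.cvtColor(p,cv2.COLOR_RGB2HSV)
roi=(abs(P[...,1]-.266)<.05)&(P[...,0]>.28)&(P[...,0]<.56)&(z<.03)
def fit(m,zp,name):
    n,l,s,_=cv2.connectedComponentsWithStats(m.astype(np.uint8)); 
    if n<2: print(name,"none"); return
    k=1+s[1:,4].argmax(); uv=np.argwhere(l==k)[:,::-1]
    print(name,s[k],cv2.minAreaRect(onplane(c,uv,zp)[:,:2].astype(np.float32)))
fit(roi&(hsv[...,2]<60),.016,"handle")
fit(roi&(hsv[...,1]<60)&(hsv[...,2]>110),.006,"blade")
```

```text
at [0.3585 0.267  0.1895] yaw 91.7 clock 9.20
handle [ 313  151   17   85 1386] ((0.37535592913627625, 0.2689474821090698), (0.09753699600696564, 0.017974721267819405), 2.223544120788574)
blade [ 313  235   18   69 1148] ((0.4769776165485382, 0.27264291048049927), (0.09674248844385147, 0.020790694281458855), 1.27337646484375)
```

Emit:
send_rows(plan=[[0.002, 0.001, 0.08, 0], [0.004, 0.002, 0.18, 0], [0.006, 0.003, 0.28, 0], [0.008, 0.004, 0.38, 0], [0.008, 0.004, 0.46, 0]])

```text
clock: 9.62
tool_pos: [0.3572, 0.2637, 0.0494]
eef_rot: [-0.0, -0.015, 1.0, -0.0]
wrist_force: [0.4, -0.3, 0.7]
width: 0.716
finger_force: 0.0
```

Emit:
send_rows(plan=[[0, 0, 0.06, 0], [0, 0, 0.11, 0], [0, 0, 0.14, 0], [0, 0, 0.157, 0], [0, 0, 0.157, 0]])

```text
clock: 10.03
tool_pos: [0.3573, 0.2634, 0.0035]
eef_rot: [-0.001, -0.014, 1.0, -0.0]
wrist_force: [-0.4, -0.8, 0.3]
width: 0.72
finger_force: 0.0
```

Emit:
send_rows(plan=[[0, 0, 0, 0], [0, 0, 0, 0], [0, 0, 0, 0], [0, 0, 0, 0], [0, 0, 0, 0]], claw=1)

```text
clock: 10.45
tool_pos: [0.3582, 0.2639, 0.0053]
eef_rot: [0.001, -0.014, 1.0, 0.001]
wrist_force: [0.1, 1.9, 5.7]
width: 0.209
finger_force: 58.6
```

Emit:
send_rows(plan=[[0, 0, 0, 0], [0, 0, 0, 0], [0, 0, 0, 0], [0, 0, 0, 0], [0, 0, 0, 0]])

```text
clock: 10.87
tool_pos: [0.3582, 0.2638, 0.0053]
eef_rot: [0.001, -0.014, 1.0, 0.001]
wrist_force: [-0.3, 0.2, 5.7]
width: 0.216
finger_force: 58.6
```

Emit:
send_rows(plan=[[0, 0, -0.03, 0], [0, 0, -0.1, 0], [0, 0, -0.2, 0], [0, 0, -0.31, 0], [0, 0, -0.4, 0]])

```text
clock: 11.28
tool_pos: [0.357, 0.2632, 0.1267]
eef_rot: [0.0, -0.014, 1.0, 0.0]
wrist_force: [0.5, 0.8, -0.7]
width: 0.212
finger_force: 58.5
```

Run:
```python
from h import *
a=env.sense(); print(a["tool_pos"],a["wrist_force"],a["torque"])
go((.43,.13,.124,91.6),(.45,-.01,.124,97),(.4614,-.146,.124,103.1))
```

```text
[0.35702037 0.26315727 0.12669994] [ 0.5337344   0.84096347 -0.74834089] [-0.00274004  0.0599188   0.0171322 ]
at [0.357  0.2632 0.1267] yaw 91.6 clock 11.28
[ 0.43   0.13   0.124 91.6  ] -> [-0.231 -0.451  0.009  0.   ] mm 152 deg -0
[ 4.50e-01 -1.00e-02  1.24e-01  9.70e+01] -> [-0.054 -0.468  0.    -0.12 ] mm 141 deg 5
[  0.461  -0.146   0.124 103.1  ] -> [ 0.018 -0.455  0.    -0.136] mm 136 deg 6
```

Emit:
send_rows(plan=[[-0.03, -0.06, 0, 0], [-0.08, -0.16, 0, 0], [-0.13, -0.26, 0, 0], [-0.18, -0.36, 0, 0], [-0.23, -0.45, 0, 0]])

```text
clock: 11.7
tool_pos: [0.4301, 0.1286, 0.125]
eef_rot: [0.0, -0.014, 1.0, -0.0]
wrist_force: [-0.2, 0.5, -1.1]
width: 0.217
finger_force: 58.7
```

Emit:
send_rows(plan=[[-0.01, -0.09, 0, -0.02], [-0.02, -0.19, 0, -0.05], [-0.03, -0.28, 0, -0.07], [-0.04, -0.37, 0, -0.1], [-0.054, -0.468, 0, -0.12]])

```text
clock: 12.12
tool_pos: [0.4495, -0.0107, 0.1248]
eef_rot: [-0.0, -0.062, 0.998, 0.0]
wrist_force: [-1.0, 0.7, -3.3]
width: 0.217
finger_force: 58.6
```

Emit:
send_rows(plan=[[0.004, -0.1, 0, -0.03], [0.008, -0.2, 0, -0.06], [0.012, -0.3, 0, -0.09], [0.016, -0.4, 0, -0.136], [0.018, -0.455, 0, -0.136]])

```text
clock: 12.53
tool_pos: [0.4614, -0.1486, 0.1249]
eef_rot: [0.0, -0.115, 0.993, -0.001]
wrist_force: [1.1, 0.4, -3.0]
width: 0.216
finger_force: 58.7
```

Emit:
send_rows(plan=[[0, 0, 0.04, 0], [0, 0, 0.08, 0], [0, 0, 0.12, 0], [0, 0, 0.15, 0], [0, 0, 0.15, 0]])

```text
clock: 12.95
tool_pos: [0.4603, -0.1452, 0.078]
eef_rot: [-0.001, -0.114, 0.993, 0.001]
wrist_force: [-0.8, -0.0, -3.4]
width: 0.212
finger_force: 58.7
```

Run:
```python
from h import *
go(); st=env.sense(); c=cam("wrist",st)
p,d=viewer.capture("wrist"); np.savez("pics/w6.npz",p=p,d=d)
P=cloud(c,d)
q,ds=viewer.capture("side"); np.savez("pics/s6.npz",p=q,d=ds)
jx=np.array([.972,.233]);jy=np.array([-.233,.972]); o=np.array([.6115,-.110])
S=cloud(cam("side"),ds).reshape(-1,3); r=S[:,:2]-o; a=r@jx;b=r@jy
m=(abs(b)<.02)&(a>-.1)&(a<.05)&(S[:,2]>.045)&(S[:,2]<.13)
for lo in np.arange(-.1,.05,.01):
    k=m&(a>=lo)&(a<lo+.01)
    if k.sum(): print(round(lo,3),k.sum(),"b",b[k].mean().round(4),"zmed",np.median(S[k,2]).round(4),"max",S[k,2].max().round(4))
o2=np.hstack([p[180:380,200:440],cv2.resize(q[170:290,330:474],(240,200))])
cv2.imwrite("pics/c6.png",cv2.resize(o2,None,fx=1.65,fy=1.65,interpolation=cv2.INTER_CUBIC)[:,:,::-1])
```

```text
at [ 0.4603 -0.1452  0.078 ] yaw 103.1 clock 12.95
-0.1 8 b -0.0073 zmed 0.0804 max 0.0848
-0.09 10 b -0.008 zmed 0.0782 max 0.0876
-0.08 9 b -0.0046 zmed 0.0774 max 0.0801
-0.07 21 b -0.0012 zmed 0.0782 max 0.0811
-0.06 20 b 0.002 zmed 0.0771 max 0.0815
-0.05 26 b 0.001 zmed 0.0772 max 0.0815
-0.04 18 b 0.0024 zmed 0.0768 max 0.0801
-0.03 26 b 0.0022 zmed 0.0767 max 0.0811
-0.02 29 b -0.0007 zmed 0.0759 max 0.08
-0.01 51 b -0.0034 zmed 0.0527 max 0.0804
-0.0 34 b -0.0009 zmed 0.0758 max 0.0789
0.01 12 b -0.0013 zmed 0.0734 max 0.0763
0.02 45 b -0.002 zmed 0.0702 max 0.0749
0.03 33 b 0.0012 zmed 0.0722 max 0.0753
0.04 35 b -0.0016 zmed 0.0717 max 0.0754
```

View pics/c6.png

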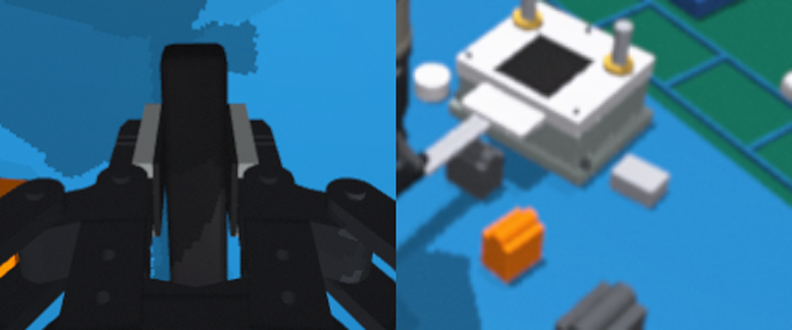

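The bar is held straight and centred over the block, with the tip drooping by about 1.5°. I lower it onto the ridge.

Emit:
send_rows(plan=[[0, 0, 0.015, 0], [0, 0, 0.03, 0], [0, 0, 0.043, 0], [0, 0, 0.043, 0], [0, 0, 0.043, 0]])

```text
clock: 13.47
tool_pos: [0.4615, -0.1456, 0.0661]
eef_rot: [-0.0, -0.114, 0.993, 0.0]
wrist_force: [0.4, 0.1, -2.0]
width: 0.209
finger_force: 58.7
```

Emit:
send_rows(plan=[[0, 0, 0.003, 0], [0, 0, 0.005, 0], [0, 0, 0.007, 0], [0, 0, 0.007, 0], [0, 0, 0.007, 0]])

```text
clock: 13.88
tool_pos: [0.4616, -0.1457, 0.0642]
eef_rot: [0.0, -0.114, 0.993, 0.0]
wrist_force: [-0.1, 0.0, -1.4]
width: 0.212
finger_force: 58.7
```

Run:
```python
from h import *
go(); s=env.sense(); print(s["wrist_force"],s["torque"])
q,ds=viewer.capture("side"); np.savez("pics/s7.npz",p=q,d=ds)
jx=np.array([.972,.233]);jy=np.array([-.233,.972]); o=np.array([.6115,-.110])
S=cloud(cam("side"),ds).reshape(-1,3); r=S[:,:2]-o; a=r@jx;b=r@jy
m=(abs(b)<.02)&(a>-.08)&(a<.03)&(S[:,2]>.05)&(S[:,2]<.13)
for lo in np.arange(-.08,.03,.01):
    k=m&(a>=lo)&(a<lo+.01)
    if k.sum(): print(round(lo,3),k.sum(),"zmed",np.median(S[k,2]).round(4))
```

```text
at [ 0.4616 -0.1457  0.0642] yaw 103.1 clock 13.88
[-0.13918211  0.03476989 -1.39023118] [0.00691677 0.09880362 0.00997483]
-0.08 12 zmed 0.0638
-0.07 20 zmed 0.0632
-0.06 20 zmed 0.063
-0.05 26 zmed 0.0624
-0.04 21 zmed 0.063
-0.03 23 zmed 0.0628
-0.02 21 zmed 0.0618
-0.01 34 zmed 0.0604
-0.0 22 zmed 0.0619
0.01 12 zmed 0.0612
0.02 47 zmed 0.0699
```

Emit:
send_rows(plan=[[0, 0, 0.002, 0], [-0.01, 0, 0.002, 0], [-0.02, 0, 0.002, 0], [-0.03, 0, 0.002, 0], [-0.04, 0, 0.002, 0]])

```text
clock: 14.35
tool_pos: [0.4737, -0.1429, 0.0636]
eef_rot: [0.0, -0.114, 0.993, -0.0]
wrist_force: [0.1, -0.7, -1.5]
width: 0.212
finger_force: 58.7
```

Emit:
send_rows(plan=[[-0.01, 0, 0, 0], [-0.02, 0, 0, 0], [-0.03, 0, 0, 0], [-0.03, 0, 0, 0], [-0.03, 0, 0, 0]])

```text
clock: 14.77
tool_pos: [0.4821, -0.1408, 0.0635]
eef_rot: [-0.0, -0.115, 0.993, 0.0]
wrist_force: [-0.1, 0.3, -2.1]
width: 0.212
finger_force: 58.7
```

Emit:
send_rows(plan=[[-0.008, 0, 0, 0], [-0.016, 0, 0, 0], [-0.023, 0, 0, 0], [-0.023, 0, 0, 0], [-0.023, 0, 0, 0]])

```text
clock: 15.18
tool_pos: [0.4889, -0.1393, 0.0636]
eef_rot: [0.0, -0.115, 0.993, 0.0]
wrist_force: [0.5, 0.2, -2.6]
width: 0.211
finger_force: 58.7
```

Run:
```python
from h import *
go(); s=env.sense(); print(s["wrist_force"],s["torque"])
q,ds=viewer.capture("side"); np.savez("pics/s8.npz",p=q,d=ds)
t,dt=viewer.capture("top"); np.savez("pics/t8.npz",p=t,d=dt)
k=lambda x:cv2.resize(x,(396,396),interpolation=cv2.INTER_CUBIC)
cv2.imwrite("pics/c8.png",np.hstack([k(q[180:240,335:395]),k(t[140:200,310:370])])[:,:,::-1])
jx=np.array([.972,.233]);jy=np.array([-.233,.972]); o=np.array([.6115,-.110])
S=cloud(cam("side"),ds).reshape(-1,3); r=S[:,:2]-o; a=r@jx;b=r@jy
m=(abs(b)<.02)&(a>.06)&(a<.15)&(S[:,2]>.07); print("plate z",np.median(S[m,2]),m.sum())
S=cloud(cam("side"),np.load("pics/side4.npz")["d"]).reshape(-1,3); r=S[:,:2]-o; a=r@jx;b=r@jy
m=(abs(b)<.02)&(a>.06)&(a<.15)&(S[:,2]>.07); print("plate z before",np.median(S[m,2]))
```

```text
at [ 0.4889 -0.1393  0.0636] yaw 103.2 clock 15.18
[ 0.47688967  0.17211443 -2.61150884] [-0.02559244  0.10679854  0.03505733]
plate z 0.08618064971690076 317
plate z before 0.086358936787862
```

View pics/c8.png

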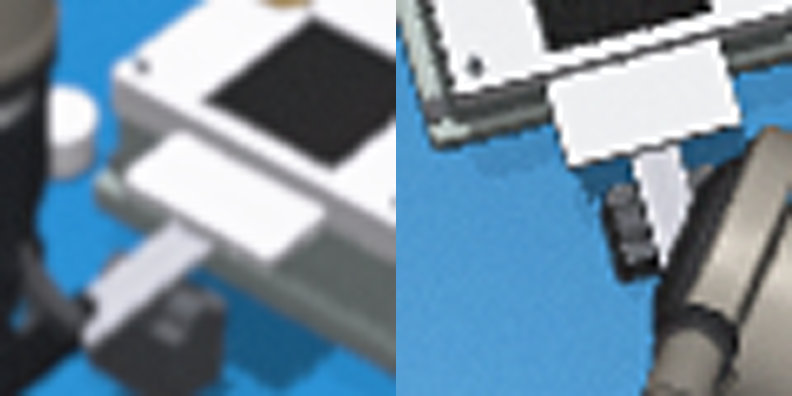

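The tip is under the lip in both views, and the bar lies across the ridge. I push it in 5 mm further and then lever in stages.

Emit:
send_rows(plan=[[-0.006, 0, 0, 0], [-0.012, 0, 0, 0], [-0.017, 0, 0, 0], [-0.017, 0, 0, 0], [-0.017, 0, 0, 0]])

```text
clock: 15.7
tool_pos: [0.4938, -0.1382, 0.0636]
eef_rot: [0.0, -0.114, 0.993, 0.0]
wrist_force: [-0.1, -0.6, -1.7]
width: 0.217
finger_force: 58.7
```

Emit:
send_rows(plan=[[0, 0, 0.006, 0], [0, 0, 0.012, 0], [0, 0, 0.018, 0], [0, 0, 0.024, 0], [0, 0, 0.03, 0]])

```text
clock: 16.12
tool_pos: [0.4938, -0.1381, 0.0547]
eef_rot: [0.0, -0.114, 0.993, 0.0]
wrist_force: [-1.9, 0.5, 2.8]
width: 0.21
finger_force: 59.5
```

Emit:
send_rows(plan=[[0, 0, 0.006, 0], [-0.001, 0, 0.012, 0], [-0.001, 0, 0.018, 0], [-0.002, 0, 0.024, 0], [-0.003, 0, 0.03, 0]])

```text
clock: 16.53
tool_pos: [0.494, -0.1384, 0.0466]
eef_rot: [-0.0, -0.115, 0.993, -0.0]
wrist_force: [-10.0, -0.8, 17.6]
width: 0.214
finger_force: 61.6
```

```bash
cat > chk.py <<'E'
from h import *
import sys
go(); s=env.sense(); print("F",s["wrist_force"].round(1),"T",s["torque"].round(2),"w",s["width"])
jx=np.array([.972,.233]);jy=np.array([-.233,.972]); o=np.array([.6115,-.110])
q,ds=viewer.capture("side"); np.savez(f"pics/s{sys.argv[1]}.npz",p=q,d=ds)
S=cloud(cam("side"),ds).reshape(-1,3); r=S[:,:2]-o; a=r@jx;b=r@jy
m=(abs(b)<.02)&(a>.08)&(a<.13)&(S[:,2]>.07); print("plate z",np.median(S[m,2]).round(4),m.sum())
for lo in np.arange(-.1,.04,.015):
    k=(abs(b)<.02)&(a>=lo)&(a<lo+.015)&(S[:,2]>.02)&(S[:,2]<.13)
    if k.sum(): print(round(lo,3),k.sum(),"zmed",np.median(S[k,2]).round(4),"90%",np.percentile(S[k,2],90).round(4))
E
python3 chk.py 9
```

```text
at [ 0.494  -0.1384  0.0466] yaw 103.2 clock 16.53
F [-10.   -0.8  17.6] T [0.07 1.06 0.13] w 0.21361881767264407
plate z 0.088 148
-0.1 1 zmed 0.0422 90% 0.0422
-0.085 3 zmed 0.0612 90% 0.0627
-0.055 9 zmed 0.0532 90% 0.0558
-0.04 37 zmed 0.0563 90% 0.0586
-0.025 87 zmed 0.0446 90% 0.0589
-0.01 59 zmed 0.0549 90% 0.0595
0.005 39 zmed 0.0593 90% 0.0619
0.02 84 zmed 0.0708 90% 0.0749
0.035 47 zmed 0.0732 90% 0.0753
```

Emit:
send_rows(plan=[[-0.001, 0, 0.006, 0], [-0.002, 0, 0.012, 0], [-0.003, 0, 0.018, 0], [-0.004, 0, 0.024, 0], [-0.005, 0, 0.03, 0]])

```text
clock: 17.0
tool_pos: [0.4948, -0.138, 0.0375]
eef_rot: [-0.001, -0.115, 0.993, -0.0]
wrist_force: [-9.9, -2.4, 17.0]
width: 0.217
finger_force: 63.0
```

Emit:
send_rows(plan=[[-0.001, 0, 0.006, 0], [-0.003, 0, 0.012, 0], [-0.005, 0, 0.018, 0], [-0.006, 0, 0.024, 0], [-0.007, 0, 0.03, 0]])

```text
clock: 17.42
tool_pos: [0.4967, -0.1375, 0.0284]
eef_rot: [-0.001, -0.115, 0.993, -0.0]
wrist_force: [-10.8, -1.7, 16.1]
width: 0.214
finger_force: 64.4
```

```bash
python3 chk.py 10
```

```text
at [ 0.4967 -0.1375  0.0284] yaw 103.2 clock 17.42
F [-10.8  -1.7  16.1] T [-0.09  1.13  0.15] w 0.21386528098472238
plate z 0.0954 151
-0.085 4 zmed 0.0488 90% 0.0511
-0.07 3 zmed 0.0562 90% 0.0575
-0.055 21 zmed 0.0501 90% 0.0551
-0.04 37 zmed 0.0516 90% 0.0538
-0.025 82 zmed 0.0462 90% 0.056
-0.01 72 zmed 0.0557 90% 0.0607
0.005 41 zmed 0.0615 90% 0.0652
0.02 81 zmed 0.0776 90% 0.0813
0.035 48 zmed 0.081 90% 0.0824
```

The plate is up about 9 mm. A further 6 mm of handle stroke gives some margin.

Emit:
send_rows(plan=[[-0.001, 0, 0.005, 0], [-0.003, 0, 0.01, 0], [-0.004, 0, 0.015, 0], [-0.005, 0, 0.02, 0], [-0.005, 0, 0.02, 0]])

```text
clock: 17.88
tool_pos: [0.4984, -0.1372, 0.0223]
eef_rot: [-0.001, -0.115, 0.993, -0.0]
wrist_force: [-9.8, -1.5, 15.6]
width: 0.212
finger_force: 65.1
```

```bash
python3 chk.py 11
```

```text
at [ 0.4984 -0.1372  0.0223] yaw 103.2 clock 17.88
F [-9.8 -1.5 15.6] T [-0.19  1.13  0.09] w 0.21240779167118012
plate z 0.0982 154
-0.085 3 zmed 0.0447 90% 0.0474
-0.07 6 zmed 0.0544 90% 0.056
-0.055 22 zmed 0.048 90% 0.0528
-0.04 39 zmed 0.0497 90% 0.0534
-0.025 87 zmed 0.0453 90% 0.0554
-0.01 65 zmed 0.0559 90% 0.06
0.005 44 zmed 0.0622 90% 0.0654
0.02 93 zmed 0.0804 90% 0.0847
0.035 49 zmed 0.0836 90% 0.0857
```

Emit:
send_rows(plan=[[0, 0, -0.003, 0], [0, 0, -0.007, 0], [0, 0, -0.01, 0], [0, 0, -0.01, 0], [0, 0, -0.01, 0]])

```text
clock: 18.35
tool_pos: [0.4978, -0.1369, 0.0242]
eef_rot: [-0.002, -0.114, 0.993, 0.0]
wrist_force: [-6.6, -2.2, 4.2]
width: 0.217
finger_force: 63.6
```

Emit:
send_rows(plan=[[0.01, 0, 0, 0], [0.02, 0, 0, 0], [0.035, 0, 0, 0], [0.05, 0, 0, 0], [0.065, 0, 0, 0]])

```text
clock: 18.77
tool_pos: [0.48, -0.1413, 0.0243]
eef_rot: [-0.0, -0.114, 0.993, 0.0]
wrist_force: [-0.1, -0.4, -1.0]
width: 0.213
finger_force: 62.8
```

```bash
python3 chk.py 12
```

```text
at [ 0.48   -0.1413  0.0243] yaw 103.1 clock 18.77
F [-0.1 -0.4 -1. ] T [-0.    0.12  0.08] w 0.21340820437589036
plate z 0.0982 141
-0.1 2 zmed 0.0469 90% 0.0479
-0.085 11 zmed 0.0537 90% 0.0558
-0.07 29 zmed 0.0474 90% 0.0508
-0.055 38 zmed 0.0489 90% 0.0522
-0.04 41 zmed 0.0537 90% 0.0581
-0.025 96 zmed 0.0459 90% 0.0598
-0.01 64 zmed 0.0596 90% 0.0644
0.005 48 zmed 0.0656 90% 0.0701
0.02 79 zmed 0.081 90% 0.0851
0.035 49 zmed 0.083 90% 0.0854
```

Emit:
send_rows(plan=[[0.02, 0, 0, 0], [0.05, 0, 0, 0], [0.09, 0, 0, 0], [0.133, 0, 0, 0], [0.15, 0, 0, 0]])

```text
clock: 19.23
tool_pos: [0.4346, -0.1514, 0.0244]
eef_rot: [-0.001, -0.114, 0.993, 0.001]
wrist_force: [0.2, -0.3, -1.5]
width: 0.214
finger_force: 62.8
```

Emit:
send_rows(plan=[[0, 0, -0.03, 0], [0, 0, -0.09, 0], [0, 0, -0.17, 0], [0, 0, -0.25, 0], [0, 0, -0.3, 0]])

```text
clock: 19.65
tool_pos: [0.438, -0.152, 0.1175]
eef_rot: [0.002, -0.114, 0.993, -0.001]
wrist_force: [1.5, -0.9, -1.7]
width: 0.212
finger_force: 62.8
```

Run:
```python
from h import *
go((.42,-.03,.11,103),(.40,.09,.11,97),(.37,.21,.11,92))
```

```text
at [ 0.438  -0.152   0.1175] yaw 103.1 clock 19.65
[ 4.20e-01 -3.00e-02  1.10e-01  1.03e+02] -> [-0.034  0.41   0.025  0.003] mm 124 deg -0
[4.0e-01 9.0e-02 1.1e-01 9.7e+01] -> [-0.025  0.405  0.     0.133] mm 122 deg -6
[ 0.37  0.21  0.11 92.  ] -> [0.051 0.409 0.    0.111] mm 124 deg -5
```

Emit:
send_rows(plan=[[-0.005, 0.05, 0, 0], [-0.01, 0.14, 0.01, 0], [-0.02, 0.23, 0.02, 0], [-0.03, 0.32, 0.025, 0], [-0.034, 0.41, 0.025, 0]])

```text
clock: 20.07
tool_pos: [0.4191, -0.0283, 0.1077]
eef_rot: [0.001, -0.114, 0.993, -0.0]
wrist_force: [0.1, 0.3, -2.0]
width: 0.212
finger_force: 62.8
```

Emit:
send_rows(plan=[[-0.005, 0.08, 0, 0.03], [-0.01, 0.16, 0, 0.06], [-0.015, 0.24, 0, 0.09], [-0.02, 0.32, 0, 0.12], [-0.025, 0.405, 0, 0.133]])

```text
clock: 20.48
tool_pos: [0.3988, 0.0919, 0.108]
eef_rot: [0.001, -0.062, 0.998, 0.0]
wrist_force: [0.5, 0.1, -2.6]
width: 0.214
finger_force: 62.8
```

Emit:
send_rows(plan=[[0.01, 0.09, 0, 0.03], [0.02, 0.18, 0, 0.06], [0.03, 0.27, 0, 0.09], [0.04, 0.36, 0, 0.111], [0.051, 0.409, 0, 0.111]])

```text
clock: 20.9
tool_pos: [0.3679, 0.2131, 0.108]
eef_rot: [0.001, -0.019, 1.0, 0.001]
wrist_force: [0.4, 0.6, -2.5]
width: 0.22
finger_force: 62.8
```

Emit:
send_rows(plan=[[0, 0, 0.05, 0], [0, 0, 0.12, 0], [0, 0, 0.19, 0], [0, 0, 0.25, 0], [0, 0, 0.28, 0]])

```text
clock: 21.32
tool_pos: [0.3676, 0.2107, 0.0221]
eef_rot: [-0.001, -0.019, 1.0, -0.0]
wrist_force: [0.7, -1.1, -1.6]
width: 0.22
finger_force: 62.8
```

Emit:
send_rows(plan=[[0, 0, 0.01, 0], [0, 0, 0.02, 0], [0, 0, 0.03, 0], [0, 0, 0.04, 0], [0, 0, 0.043, 0]])

```text
clock: 21.73
tool_pos: [0.3684, 0.2106, 0.0105]
eef_rot: [0.001, -0.019, 1.0, 0.0]
wrist_force: [1.6, -0.8, 1.6]
width: 0.214
finger_force: 63.1
```

Emit:
send_rows(plan=[[0, 0, 0.004, 0], [0, 0, 0.008, 0], [0, 0, 0.012, 0], [0, 0, 0.014, 0], [0, 0, 0.014, 0]])

```text
clock: 22.15
tool_pos: [0.3703, 0.2112, 0.0079]
eef_rot: [0.003, -0.019, 1.0, 0.001]
wrist_force: [0.8, -1.3, 16.3]
width: 0.206
finger_force: 66.0
```

Emit:
send_rows(plan=[[0, 0, 0, 0], [0, 0, 0, 0], [0, 0, 0, 0], [0, 0, 0, 0], [0, 0, 0, 0]], claw=-0.4)

```text
clock: 22.57
tool_pos: [0.3679, 0.2104, 0.006]
eef_rot: [-0.0, -0.019, 1.0, 0.0]
wrist_force: [-0.2, 0.1, -0.3]
width: 0.702
finger_force: 0.0
```

Emit:
send_rows(plan=[[0, 0, -0.03, 0], [0, 0, -0.1, 0], [0, 0, -0.2, 0], [0, 0, -0.31, 0], [0, 0, -0.42, 0]])

```text
clock: 22.98
tool_pos: [0.3673, 0.2102, 0.1337]
eef_rot: [-0.0, -0.019, 1.0, -0.0]
wrist_force: [0.7, 0.3, 0.4]
width: 0.696
finger_force: 0.0
```

Emit:
send_rows(plan=[[0.05, 0.05, -0.05, 0], [0.1, 0.15, -0.1, 0], [0.1, 0.25, -0.15, 0], [0.1, 0.35, -0.2, 0], [0.1, 0.4, -0.2, 0]])

```text
clock: 23.4
tool_pos: [0.334, 0.3326, 0.1958]
eef_rot: [0.003, -0.02, 1.0, 0.002]
wrist_force: [0.4, 0.4, 0.8]
width: 0.699
finger_force: 0.0
```

```bash
python3 chk.py 13
python3 - <<'E'
from h import *
t,d=viewer.capture("top"); q,_=viewer.capture("side")
S=cloud(cam("top"),d).reshape(-1,3)
m=(abs(S[:,1]-.215)<.04)&(S[:,0]>.3)&(S[:,0]<.57)
for lo in np.arange(.32,.54,.02):
    k=m&(abs(S[:,0]-lo)<.01); print(lo.round(2),np.percentile(S[k,2],[85,95]).round(4))
o=np.vstack([t[90:340,110:520],q[120:370,150:560]]); cv2.imwrite("pics/c13.png",cv2.resize(o,None,fx=1.19,fy=1.19)[:,:,::-1])
E
```

```text
at [0.334  0.3326 0.1958] yaw 92.2 clock 23.40
F [0.4 0.4 0.8] T [ 0.01 -0.03 -0.03] w 0.6989628056019331
plate z 0.098 144
-0.025 107 zmed 0.0369 90% 0.0462
-0.01 66 zmed 0.0517 90% 0.0544
0.005 18 zmed 0.0453 90% 0.0469
0.02 66 zmed 0.083 90% 0.0855
0.035 47 zmed 0.0835 90% 0.0857
0.32 [0.5422 0.5467]
0.34 [0.005  0.5301]
0.36 [0.015  0.0172]
0.38 [0.0143 0.0168]
0.4 [0.0143 0.0171]
0.42 [0.0149 0.0176]
0.44 [0.0126 0.0173]
0.46 [0.006  0.0084]
0.48 [0.0051 0.0074]
0.5 [0.0064 0.0082]
0.52 [0.0058 0.0077]
0.54 [0.0045 0.0067]
```

View pics/c13.png

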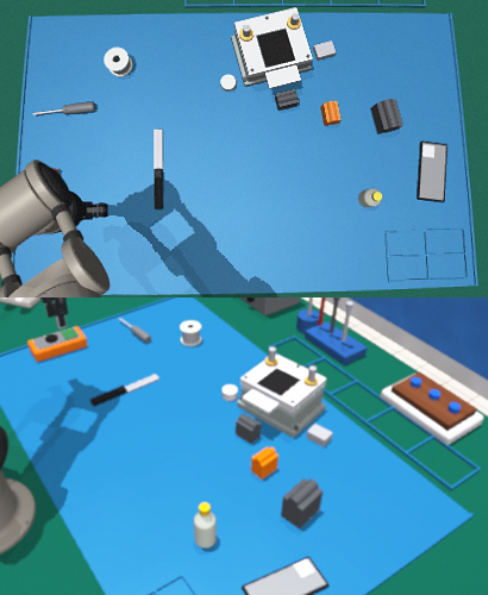

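The bar lies flat on the bench, well clear of the jig. The block is upright in front of the lip, the plate reads 11.7 mm up, and the other items are where they started. I'm handing in.

```bash
python3 -c "
from rig import env
print(env.sign_off())"
```

```text
the job is handed in; nothing more can be done
None
```

The job is handed in: the plate was levered up about 12 mm and stays raised, the bar lies flat well clear of the jig, the block stands upright in front of the lip, and none of the other things on the bench were disturbed.

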